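# Stir the drying balls and hold the drying box's flap at its mark

### The job

Get the drying box ready for its dish: take the wooden stick out of its stand, stir the clay balls round and round in the dish, at least three full turns right down among them so that every ball gets shifted and none comes out, and put the stick back in its stand. Then raise the box's hinged flap, which has a bar handle, until it lies in line with the steel index arm at the side of the box and finish there, still holding the flap up steadily in the gripper, so that someone can slip the dish in; do not move the index arm, and leave the dish and the other things on the bench where they are.

Things in the scene. Friction and masses are not known exactly. Their poses are not given: they have to be found in the camera images.
- stick_center (a point): Plain round waxed wooden stick, 14 mm in diameter, 130 mm long, 30 g, standing upright in the hole of its stand at the start. The point is half-way along it, 65 mm above its lower end; its z axis runs along the stick, upward. The stick's top is 142 mm above the bench while in the stand, its lowest 43 mm being inside the hole.
- stick_tip (a point): The centre of the stick's flat lower end (edge slightly rounded).
- stand_hole0 (a point): Centre of the mouth of the hole in the stick's stand, a fixed wooden block 70 x 70 x 55 mm; the mouth is at the top, 55 mm above the bench. Hole 24 mm wide with a 6 mm chamfer, 43 mm deep; the stick stands upright or leans slightly in it.
- stick: The same stick; origin at the centre of its lower end, z axis along it, upward.
- bowl_floor (a point): Centre of the inner floor of the round glazed white dish (loose, 0.9 kg, 50 mm tall, 100 mm wide). The floor is 6 mm above the bench, flat, 43 mm in radius inside, walls 5 mm thick and nearly upright. Balls cannot slip past a stick carried round 20 to 28 mm from the centre, its end 4 mm above the floor; spiral out to that and lift straight out, as balls can be pinched against the wall.
- ball0_center (a point): Centre of one of six alike clay balls, 22 mm in diameter, 14 g, smooth, lying in a loose ring on the dish's floor; the middle of the dish is free at the start.
- ball1_center (a point): Centre of one of six alike clay balls, 22 mm in diameter, 14 g, smooth, lying in a loose ring on the dish's floor; the middle of the dish is free at the start.
- ball2_center (a point): Centre of one of six alike clay balls, 22 mm in diameter, 14 g, smooth, lying in a loose ring on the dish's floor; the middle of the dish is free at the start.
- ball3_center (a point): Centre of one of six alike clay balls, 22 mm in diameter, 14 g, smooth, lying in a loose ring on the dish's floor; the middle of the dish is free at the start.
- ball4_center (a point): Centre of one of six alike clay balls, 22 mm in diameter, 14 g, smooth, lying in a loose ring on the dish's floor; the middle of the dish is free at the start.
- ball5_center (a point): Centre of one of six alike clay balls, 22 mm in diameter, 14 g, smooth, lying in a loose ring on the dish's floor; the middle of the dish is free at the start.
- flap_handle (a point): Middle of the flap's round steel bar handle, 10 mm thick, 120 mm long, along the hinge (this point's x), 45 mm clear above the flap on two end posts; 195 mm from the hinge along the flap and 57 mm from it square to the flap, so 177 mm above the bench when shut. Pinch it from above. Axes turn with the flap: y from handle to hinge along the flap, z square to it, up.
- flap_hinge (a point): Middle of the flap's hinge, on the top rim of the fixed wooden drying box (240 mm along the hinge x 220 mm x 120 mm tall), 120 mm above the bench. Axes of the box: x along the hinge, towards the side with the index arm; y from the handle side to the hinge; z up. The flap is a plywood board 240 x 220 x 12 mm, 0.45 kg.
- flap (a joint): Opening angle of the flap, rad: 0 shut (level), growing as the handle's edge rises and swings over towards the hinge. Turns easily and falls shut by its own weight when let go; it opens to 1.5.
- pointer (a joint): Angle of the index arm, rad, measured as the flap's: when the two values are equal the flap lies in line with the index arm. It is preset, somewhere from 0.45 to 0.85, and stiff; it is not to be moved.
- pointer_tip (a point): Round end of the index arm: a flat steel strip 12 mm wide, 5 mm thick, beside the box on its x side (135 mm from the flap's middle along the hinge), pivoted on the hinge line, its end 255 mm from the hinge and reaching 35 mm past the flap's free edge, over a fixed steel arc with ticks. The point's axes turn with the index arm; y points along it towards the hinge.
- amber: Bystander, leave alone: small brown glass bottle with black cap, 44 mm across, 75 mm tall. Origin at the centre of its underside.
- glue: Bystander, leave alone: white plastic bottle, 60 mm across, 150 mm tall. Origin at the centre of its underside.
- jar: Bystander, leave alone: squat glass jar with steel lid, 70 mm across, 70 mm tall. Origin at the centre of its underside.
- clamp: Bystander, leave alone: wooden spool clamp, standing, 36 mm across, 82 mm tall. Origin at the centre of its underside.
- brush: Bystander, leave alone: brush lying flat, 180 mm long. Origin at the centre of its underside.
Mind the look-alikes: they are no part of the job. What is shaped like the part that bears bowl_floor but orange, turquoise or yellow is not meant.

How it is judged:
By the outcome, as a careful person would: the job done as asked, in the order asked, and still so for the second after the job is handed in, while the arm keeps its last pose, push and grip.
It also fails if it takes over 72 s, if anything falls off the work surface, if the arm or the gripper's body presses on something with over 40 N, if the wrist force passes 120 N, or if a joint passes its speed limit or range.

### The arm

A 6-joint arm with a two-finger parallel gripper is mounted at the origin on the work surface. World frame = base frame: x ahead of the robot, y to its left, z up, the work surface at z = 0. Lengths are in m, angles in rad, forces in N, time in s.
With the tool pointing down it reaches from about 0.2 to 0.875 m from the base axis. Payload 3.4 kg.
Tool frame: the origin (TCP) lies between the finger pads; the fingertips stand 25 mm ahead of it and the grasp point (between the pads) lies 6 mm ahead of it (r.nose_length is the z of the fingertips in the tool frame, in m); z points along the fingers, x is the direction in which the jaws open and shut, and the axes are right-handed (so a half turn about z gives the same grasp; the last joint's range is limited). The gripper opens to 94 mm and grips with 3 to 60 N. Pads are 16 mm wide; open, the fingers measure 119 mm over their backs; the gripper's body (75 mm by 177 mm) begins 78 mm behind the grasp point.
Start: joints at [1, 0.276, 1.505, -0, 1.361, -0.121], TCP at [0.25, 0.518, 0.23] pointing down, gripper open.
Joint ranges: [-2.89, 2.89], [-0.75, 2.08], [0.22, 2.7], [-1.18, 4.32], [0.11, 2.71], [-2.7, 2.7]. Speed limits (rad/s): [2.57, 2.57, 3.14, 3.14, 3.14, 3.14].

### API

Orientations are given as a unit quaternion [w, x, y, z].
In Python, from plant import r, gripper_to, inverse_kinematics, vision, models, telemetry gives the robot as it stands. Calls block until the motion is done:
- r.move_to(position, orientation): joint-space move of the TCP to a pose.
- r.move_l(position, rot=None, vel=0.15, guard=None): straight line of the TCP; rot=None keeps the orientation; vel is the mean speed in m/s. With guard (N) it stops when the force on the tool has changed by that much, and returns True; else False.
- r.movej(angles): joint-space move.
- gripper_to(opening, f_grip=None): finger opening in m; f_grip is the grip in N (None keeps the last); returns when the fingers have stopped.
- r.hold(seconds).
- inverse_kinematics(position, orientation): joint angles nearest the present ones, or None.
- vision.snapshot(name): name is "scene" or "top"; returns the picture (480x640x3 uint8, red, green, blue); there is no depth.
- vision.get_calibration(name): a dict with "fx", "fy", "cx", "cy" (pixels), "D" ([k1, k2, p1, p2, k3] as OpenCV has them; the pictures are not rectified), "position" and "orientation" of the camera in the world. Camera axes: x right, y down, z forward; pixel columns grow to the right and rows downward; lengths in m; the calibration is good to about 2 mm. A picture is of the moment at which its call begins. get_calibration takes no time and is no camera call.
A pose or a line that the arm cannot do raises r.PlanningError and nothing moves.
- r.sign_off(): hands the job in, once; it reports no verdict.
Trained networks look in the newest picture that a camera, given by its name, has taken for a name from the list of things; names that differ only in an ending like _2 or _b are one class to them, and where a whole thing is asked for, a point or a joint stands for the part that bears it (a point fixed in the world has none). Each returns a list of dicts, best first, with "score" (0 to 1); they miss things now and then, are a little off and sometimes report something else, mostly with a low value. They report only what shows in the picture. A call takes as long as a camera call. They do not tell look-alikes from the thing itself.
- models.boxes_of(thing, camera): "at" ([x, y, z] in m, in world coordinates, good to about 4 mm: the middle of the surface that is visible of it).
- models.regions_of(thing, camera): "pixels" (480x640 bool, what is visible of it).
- models.mark_of(thing, camera): "at" ([x, y, z] in m, in world coordinates, good to about 4 mm: a listed point, or the origin of a listed thing).
Readings, each from a call of its own:
- telemetry.current_t(): time.
- telemetry.current_joints(): joint angles.
- telemetry.current_dq(): joint speeds.
- telemetry.current_joint_efforts(): joint torques, N m.
- telemetry.current_ee_pos(): TCP position.
- telemetry.current_tool_rot(): TCP orientation.
- telemetry.current_wrist_force(): force on the tool from outside, world axes, zero at the start.
- telemetry.current_torque(): the same for the moment, N m.
- telemetry.current_opening(): finger opening in m.
Only numpy, scipy, OpenCV 4.12 (cv2) and the standard library are available. Lean on these libraries where they do the work, as an engineer would, in place of code of your own. Each camera call takes 0.05 s, during which the arm holds its last target. There are 200 camera calls.

## Working session

There is one attempt and no reset: what is moved stays moved. The work goes in short steps, each a Python script; the robot and the scene stay as the last script left them, time stands still between calls to the robot, and variables do not carry over. Pictures are saved under pics/ and viewed, about 8 in all and at most 12, crops included, and the job is handed in when it is done.

```bash
ls; mkdir -p pics
cat > s1.py <<'E'
from plant import r, vision, models, telemetry
import cv2, numpy as np
for c in ("scene","top"):
    im=vision.snapshot(c); cv2.imwrite(f"pics/{c}1.png",im[:,:,::-1])
    k=vision.get_calibration(c); print(c,np.round(k["position"],3),np.round(k["orientation"],3),k["fx"])
    for n in ["stick_center","stick_tip","stand_hole0","bowl_floor","ball0_center","flap_handle","flap_hinge","pointer_tip","amber","glue","jar","clamp","brush"]:
        print(n,[(np.round(d["at"],3).tolist(),round(d["score"],2)) for d in models.mark_of(n,c)][:7])
print(telemetry.current_t())
E
python3 s1.py
```

```text
pics
scene [ 1.092 -0.595  0.901] [-0.37   0.862  0.316 -0.145] 469.05464372230426
stick_center [([0.455, -0.301, 0.079], 0.48)]
stick_tip []
stand_hole0 [([0.463, -0.302, 0.058], 0.77)]
bowl_floor [([0.358, -0.184, 0.006], 0.96), ([0.579, -0.422, 0.007], 0.77), ([0.616, -0.142, 0.007], 0.6), ([0.765, -0.179, 0.004], 0.59)]
ball0_center [([0.592, 0.316, 0.118], 0.39)]
flap_handle [([0.569, 0.117, 0.174], 0.93)]
flap_hinge [([0.595, 0.312, 0.118], 0.8), ([0.702, 0.09, 0.267], 0.41)]
pointer_tip [([0.704, 0.088, 0.27], 0.71)]
amber [([0.414, -0.075, -0.002], 0.76), ([0.688, -0.295, 0.001], 0.61)]
glue [([0.689, -0.292, 0.002], 0.85), ([0.595, -0.164, 0.019], 0.16)]
jar [([0.78, -0.047, -0.0], 0.82)]
clamp [([0.625, -0.318, 0.001], 0.78)]
brush [([0.402, 0.44, -0.001], 0.63), ([0.569, 0.122, 0.176], 0.29)]
top [0.326 0.024 1.444] [ 0.051 -0.695  0.715 -0.063] 567.7108721150828
stick_center [([0.462, -0.302, 0.074], 0.47), ([0.642, -0.134, 0.016], 0.38), ([0.59, -0.131, 0.018], 0.33)]
stick_tip [([0.461, -0.299, 0.014], 0.48)]
stand_hole0 [([0.463, -0.302, 0.055], 0.9)]
bowl_floor [([0.36, -0.183, 0.003], 0.95), ([0.768, -0.18, 0.006], 0.83), ([0.618, -0.147, 0.007], 0.73), ([0.573, -0.423, 0.005], 0.56)]
ball0_center [([0.464, -0.3, 0.015], 0.73), ([0.466, -0.304, 0.015], 0.68), ([0.647, -0.161, 0.016], 0.4)]
flap_handle [([0.57, 0.119, 0.176], 0.91)]
flap_hinge [([0.592, 0.312, 0.116], 0.85)]
pointer_tip [([0.706, 0.092, 0.269], 0.61), ([0.462, -0.3, 0.057], 0.61)]
amber [([0.418, -0.075, 0.004], 0.84), ([0.614, -0.113, 0.018], 0.6)]
glue [([0.687, -0.288, -0.001], 0.8), ([0.401, 0.439, -0.0], 0.4), ([0.649, -0.157, 0.018], 0.25)]
jar [([0.778, -0.046, 0.003], 0.62), ([0.46, -0.297, 0.012], 0.5), ([0.641, -0.132, 0.019], 0.45)]
clamp [([0.631, -0.314, 0.001], 0.78)]
brush [([0.403, 0.437, -0.002], 0.85)]
1.4
```

View pics/scene1.png

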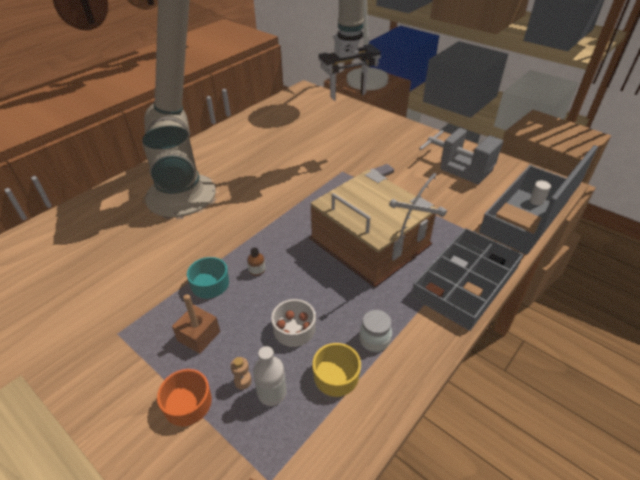

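View pics/top1.png

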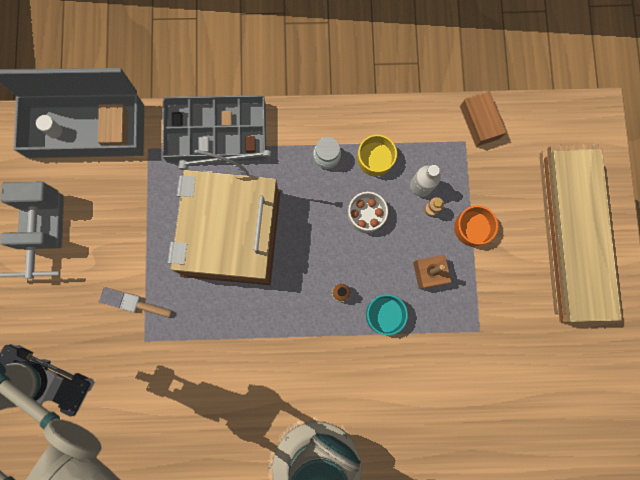

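The scene shows four dishes in the top view: white with balls at (368,212), yellow (377,155), orange (477,226) and turquoise (387,315). Only the white one with brown balls fits. The stand with its leaning stick is at (433,272). I'll confirm with one enlarged crop and measure the dish rim and stick.

```bash
cat > h.py <<'E'
from plant import r, gripper_to, inverse_kinematics, vision, models, telemetry
import cv2, numpy as np
from scipy.spatial.transform import Rotation as R
def cal(c):
    k=vision.get_calibration(c); q=k["orientation"]
    return np.array([[k["fx"],0,k["cx"]],[0,k["fy"],k["cy"]],[0,0,1.]]),np.array(k["D"],float),np.array(k["position"]),R.from_quat([q[1],q[2],q[3],q[0]]).as_matrix()
def ray(c,px):
    K,D,p,M=cal(c); u=cv2.undistortPoints(np.array([[px]],float),K,D)[0,0]
    return p,M@[u[0],u[1],1]
def onz(c,px,z): p,d=ray(c,px); return p+d*(z-p[2])/d[2]
def proj(c,X):
    K,D,p,M=cal(c); return cv2.projectPoints((np.atleast_2d(X)-p)@M,np.zeros(3),np.zeros(3),K,D)[0][:,0]
def tri(a,b):
    (p,d),(q,e)=ray("scene",a),ray("top",b); A=np.array([d,-e]).T
    s=np.linalg.lstsq(A,q-p,rcond=None)[0]; return (p+s[0]*d+q+s[1]*e)/2, np.linalg.norm(p+s[0]*d-q-s[1]*e)
E
cat > s2.py <<'E'
from h import *
ims={}
for c in("top","scene"):
    ims[c]=vision.snapshot(c)
    for d in models.regions_of("bowl_floor",c):
        m=d["pixels"]; ys,xs=np.nonzero(m); col=ims[c][m].mean(0)
        cnt=max(cv2.findContours(m.astype(np.uint8),0,2)[0],key=len); e=cv2.fitEllipse(cnt) if len(cnt)>5 else None
        print(c,"bowl",round(d["score"],2),col.round(),np.round(e[0],1),np.round(e[1],1), onz(c,e[0],.05).round(4) if c=="top" else "")
    for d in models.regions_of("stick",c)[:2]:
        m=d["pixels"];ys,xs=np.nonzero(m); print(c,"stick",round(d["score"],2),m.sum(),xs.min(),xs.max(),ys.min(),ys.max(),xs.mean().round(1),ys.mean().round(1))
    for d in models.regions_of("pointer",c)[:2]:
        m=d["pixels"];ys,xs=np.nonzero(m); print(c,"pointer",round(d["score"],2),m.sum(),xs.min(),xs.max(),ys.min(),ys.max())
def crop(c,x,y,w,h): return cv2.resize(ims[c][y:y+h,x:x+w],(400,300),interpolation=cv2.INTER_CUBIC)
o=np.vstack([np.hstack([crop("top",400,245,60,45),crop("scene",160,285,80,60)]),np.hstack([crop("top",328,182,80,60),crop("scene",385,165,80,60)])])
cv2.imwrite("pics/c2.png",o[:,:,::-1])
E
python3 s2.py
```

```text
top bowl 0.91 [179. 155.  49.] [376.4 154.4] [37.2 40.6] [ 0.7628 -0.1767  0.05  ]
top bowl 0.82 [ 46. 137. 130.] [386.5 314. ] [39.6 41.3] [ 0.3588 -0.182   0.05  ]
top bowl 0.8 [185.  99.  41.] [475.6 225.8] [39.4 43.5] [ 0.5713 -0.4162  0.05  ]
top bowl 0.62 [168. 161. 149.] [367.3 211.7] [38.2 40.7] [ 0.6143 -0.1469  0.05  ]
top stick 0.62 53 351 358 209 216 354.3 212.6
top stick 0.6 84 429 444 265 274 436.4 269.3
top pointer 0.58 396 179 271 150 169
scene bowl 0.91 [57. 95. 90.] [207.9 277.1] [40.4 41.1] 
scene bowl 0.89 [155.  84.  49.] [184.5 397.2] [53.7 58.3] 
scene bowl 0.62 [150. 125.  58.] [335.7 368.9] [49.  53.9] 
scene bowl 0.59 [134. 125. 117.] [293.  321.9] [43.6 46.4] 
scene stick 0.79 199 183 197 295 326 190.4 309.8
scene pointer 0.59 413 389 447 199 216
```

View pics/c2.png

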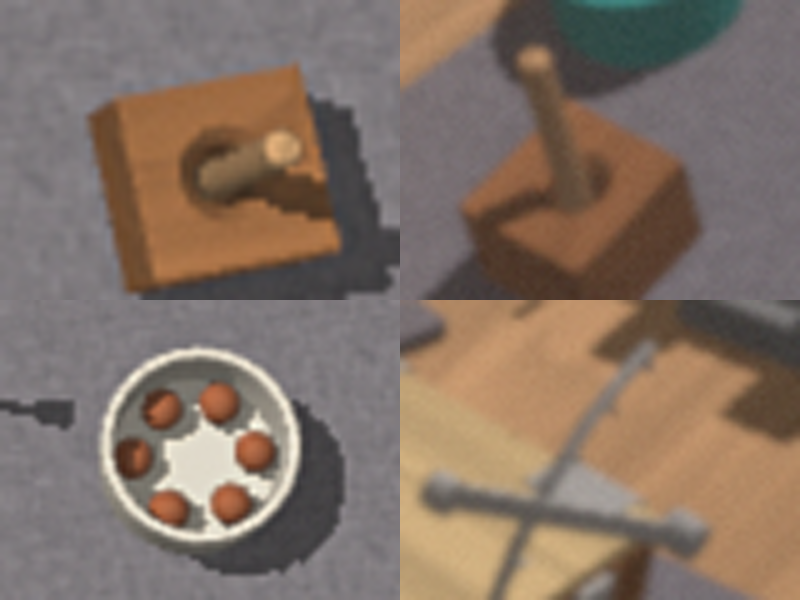

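The crop confirms the white dish with six balls in a ring and a free middle. The stick leans towards the crop's right, with its top end at top-view (442,267) and scene (186,297). The index arm ends at about scene (389,~203).

```bash
cat > s3.py <<'E'
from h import *
print("dish",onz("top",(367.8,210.3),.05),"stand",onz("top",(433.8,271.1),.055))
T,e=tri((186.4,296.6),(442.0,266.8)); print("sticktop",T.round(4),e, onz("top",(442.,266.8),.140).round(4),onz("scene",(186.4,296.6),.140).round(4))
# pointer: hinge frame fit
h=np.array([.5935,.312,.120]); b=np.array([.5695,.118,.177])
y=(h-b)*[1,1,0]; y/=np.linalg.norm(y); x=np.cross(y,[0,0,1]); z=np.array([0,0,1.]); print("x",x,"y",y)
for a in (.55,.6,.65,.7):
    P=h+.135*x-.255*np.cos(a)*y+.255*np.sin(a)*z; Q=h+.135*x
    print(a,P.round(3),proj("scene",[P,Q]).round(1).tolist(),proj("top",[P,Q]).round(1).tolist())
print(telemetry.current_tool_rot(),r.nose_length)
E
python3 s3.py
```

```text
dish [ 0.61788865 -0.1482584   0.05      ] stand [ 0.45997386 -0.30318963  0.055     ]
sticktop [ 0.4619 -0.3013  0.1411] 0.0028148827793779843 [ 0.4612 -0.3028  0.14  ] [ 0.462  -0.2998  0.14  ]
x [ 0.99243448 -0.1227754   0.        ] y [ 0.1227754   0.99243448 -0.        ]
0.55 [0.701 0.08  0.253] [[388.6, 212.0], [440.8, 214.2]] [[272.0, 156.1], [184.8, 164.2]]
0.6 [0.702 0.087 0.264] [[391.2, 206.7], [440.8, 214.2]] [[268.6, 154.3], [184.8, 164.2]]
0.65 [0.703 0.094 0.274] [[394.0, 201.4], [440.8, 214.2]] [[264.8, 152.5], [184.8, 164.2]]
0.7 [0.704 0.102 0.284] [[397.0, 196.0], [440.8, 214.2]] [[260.8, 150.6], [184.8, 164.2]]
[-8.05223070e-06  8.46987570e-01  5.31612691e-01  5.11683737e-05] 0.025
```

The stick is practically upright at (0.462, -0.302), so I can grasp from straight above. I'll check reach for all the poses first.

```bash
cat >> h.py <<'E'
def Q(phi,t=0,ax=None):
    x=np.array([np.cos(phi),np.sin(phi),0]); z=np.array([0,0,-1.]); M=np.array([x,np.cross(z,x),z]).T
    r_=R.from_matrix(M)
    if t: r_=R.from_rotvec(np.array(ax)*t)*r_
    q=r_.as_quat(); return [q[3],q[0],q[1],q[2]]
STICK=np.array([.462,-.3020]); DISH=np.array([.6175,-.1475]); HOLE=np.array([.462,-.3025])
hinge=np.array([.5935,.312,.120]); yb=np.array([.1228,.9924,0]); xb=np.array([.9924,-.1228,0]); zb=np.array([0,0,1.])
def flap_pose(a,phi=None,k=1.0,hinge=hinge,back=.006):
    # bar at angle a, tool tilted k*a with the flap; TCP 'back' behind the bar
    p=hinge+.195*(-yb*np.cos(a)+zb*np.sin(a))+.057*(zb*np.cos(a)+yb*np.sin(a))
    phi=PHI if phi is None else phi
    q=Q(phi,-k*a,xb); z=R.from_quat([q[1],q[2],q[3],q[0]]).as_matrix()[:,2]
    return p-back*z,q
PHI=np.arctan2(yb[1],yb[0])
E
cat > s4.py <<'E'
from h import *
for phi in np.arange(-3,3.2,.5):
    for n,p in(("stand",[*STICK,.113]),("up",[*STICK,.25]),("dish",[*DISH,.111])):
        j=inverse_kinematics(p,Q(phi)); print(round(phi,1),n,None if j is None else np.round(j,2).tolist())
for ph in(PHI,PHI-np.pi):
  for k in (1,.5):
    for a in(0,.3,.63,.7):
      p,q=flap_pose(a,ph,k); j=inverse_kinematics(p,q); z=R.from_quat([q[1],q[2],q[3],q[0]]).as_matrix()[:,2]
      print(round(ph,2),k,a,p.round(3),z.round(2),None if j is None else np.round(j,2).tolist())
E
python3 s4.py
```

```text
-3.0 stand [-0.71, 0.33, 1.73, -0.0, 1.07, 2.29]
-3.0 up [-0.71, 0.23, 1.52, -0.0, 1.39, 2.29]
-3.0 dish [-0.34, 0.45, 1.55, -0.0, 1.15, 2.66]
-2.5 stand [-0.71, 0.33, 1.73, -0.0, 1.07, 1.79]
-2.5 up [-0.71, 0.23, 1.52, -0.0, 1.39, 1.79]
-2.5 dish [-0.34, 0.45, 1.55, -0.0, 1.15, 2.16]
-2.0 stand [-0.71, 0.33, 1.73, -0.0, 1.07, 1.29]
-2.0 up [-0.71, 0.23, 1.52, -0.0, 1.39, 1.29]
-2.0 dish [-0.34, 0.45, 1.55, -0.0, 1.15, 1.66]
-1.5 stand [-0.71, 0.33, 1.73, -0.0, 1.07, 0.79]
-1.5 up [-0.71, 0.23, 1.52, -0.0, 1.39, 0.79]
-1.5 dish [-0.34, 0.45, 1.55, -0.0, 1.15, 1.16]
-1.0 stand [-0.71, 0.33, 1.73, -0.0, 1.07, 0.29]
-1.0 up [-0.71, 0.23, 1.52, -0.0, 1.39, 0.29]
-1.0 dish [-0.34, 0.45, 1.55, -0.0, 1.15, 0.66]
-0.5 stand [-0.71, 0.33, 1.73, -0.0, 1.07, -0.21]
-0.5 up [-0.71, 0.23, 1.52, -0.0, 1.39, -0.21]
-0.5 dish [-0.34, 0.45, 1.55, -0.0, 1.15, 0.16]
0.0 stand [-0.71, 0.33, 1.73, -0.0, 1.07, -0.71]
0.0 up [-0.71, 0.23, 1.52, -0.0, 1.39, -0.71]
0.0 dish [-0.34, 0.45, 1.55, -0.0, 1.15, -0.34]
0.5 stand [-0.71, 0.33, 1.73, -0.0, 1.07, -1.21]
0.5 up [-0.71, 0.23, 1.52, -0.0, 1.39, -1.21]
0.
[... 1263 characters left out ...]
9 1 0 [0.57  0.118 0.183] [ 0.  0. -1.] [0.09, 0.32, 1.57, -0.0, 1.26, 1.78]
-1.69 1 0.3 [0.573 0.146 0.238] [-0.04 -0.29 -0.96] [0.3, 0.38, 1.38, -0.27, 1.52, 2.02]
-1.69 1 0.63 [0.579 0.192 0.286] [-0.07 -0.58 -0.81] [0.5, 0.52, 1.15, -0.52, 1.83, 2.15]
-1.69 1 0.7 [0.58  0.204 0.294] [-0.08 -0.64 -0.76] [0.53, 0.56, 1.1, -0.57, 1.9, 2.15]
-1.69 0.5 0 [0.57  0.118 0.183] [ 0.  0. -1.] [0.09, 0.32, 1.57, -0.0, 1.26, 1.78]
-1.69 0.5 0.3 [0.573 0.145 0.238] [-0.02 -0.15 -0.99] [0.22, 0.33, 1.42, -0.14, 1.45, 1.93]
-1.69 0.5 0.63 [0.579 0.191 0.287] [-0.04 -0.31 -0.95] [0.37, 0.4, 1.23, -0.28, 1.67, 2.06]
-1.69 0.5 0.7 [0.58  0.202 0.295] [-0.04 -0.34 -0.94] [0.4, 0.42, 1.18, -0.3, 1.71, 2.08]
```

```bash
cat > s5.py <<'E'
from h import *
q=Q(-.5)
r.move_to([.30,.25,.36],Q(-.2))
r.move_to([*STICK,.20],q)
g=r.move_l([*STICK,.113],vel=.15,guard=8); print("guard",g)
gripper_to(.004,45); print("open",telemetry.current_opening(),telemetry.current_wrist_force())
r.move_l([*STICK,.185],vel=.12)
ims=[vision.snapshot(c) for c in("scene","top")]
for n in("stick","stick_center","stick_tip"):
    for c in("scene","top"): print(n,c,[(np.round(d["at"],3).tolist(),round(d["score"],2)) for d in models.mark_of(n,c)][:3])
P=[[*STICK,.084],[*STICK,.214]]; print(proj("scene",P),proj("top",P))
print(telemetry.current_opening(),telemetry.current_ee_pos(),telemetry.current_wrist_force(),telemetry.current_t())
cv2.imwrite("pics/c5.png",cv2.resize(ims[0][230:350,110:270],(800,600))[:,:,::-1])
E
python3 s5.py
```

```text
guard False
open 0.013435451249261335 [-0.49506201  0.16520568 -0.99842383]
stick scene [([0.463, -0.299, 0.085], 0.43)]
stick top []
stick_center scene [([0.459, -0.3, 0.151], 0.48)]
stick_center top [([0.775, -0.047, 0.006], 0.26)]
stick_tip scene [([0.46, -0.3, 0.083], 0.67)]
stick_tip top [([0.592, -0.167, 0.017], 0.25)]
[[190.8970495  313.74695919]
 [177.87245208 273.32068645]] [[436.00553135 269.04329381]
 [449.85165581 262.73427837]]
0.013512982474172007 [ 0.46188417 -0.3019044   0.18458828] [-0.30645102  0.31478501  0.5113705 ] 8.1917
```

View pics/c5.png

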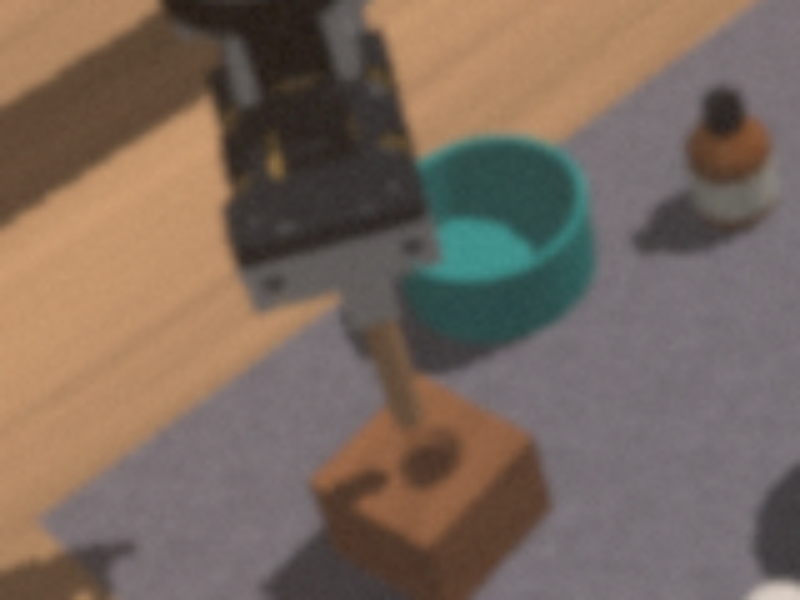

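The stick is held upright: its tip shows at scene (191.4,315) against the predicted (190.9,313.7), clear of the hole. Now I'll stir.

```bash
cat > s6.py <<'E'
from h import *
def dish(): 
    im=vision.snapshot("top"); L=[d["pixels"] for d in models.regions_of("bowl_floor","top")]
    return im
r.move_l([*DISH,.185],vel=.2)
print("guard",r.move_l([*DISH,.111],vel=.1,guard=6),telemetry.current_ee_pos())
t=telemetry.current_t(); fm=0
N=10; th=0; n=0
while th<2*np.pi*4.8:
    th+=2*np.pi/N; rad=min(25,3+22*th/(2*np.pi*1.3))*1e-3
    r.move_l([DISH[0]+rad*np.cos(th),DISH[1]+rad*np.sin(th),.111],vel=.08)
    fm=max(fm,np.linalg.norm(np.array(telemetry.current_wrist_force())[:2])); n+=1
    if n==12: print("t",telemetry.current_t()-t,telemetry.current_ee_pos())
print("stir t",telemetry.current_t()-t,"fmax",fm,telemetry.current_wrist_force())
p=np.array(telemetry.current_ee_pos()); r.move_l([p[0],p[1],.19],vel=.12)
r.move_l([*HOLE,.19],vel=.25)
im=vision.snapshot("top"); s=vision.snapshot("scene")
o=np.hstack([cv2.resize(im[182:242,328:408],(400,300),interpolation=2),cv2.resize(s[230:350,110:270],(400,300),interpolation=2)])
cv2.imwrite("pics/c6.png",o[:,:,::-1]); print("hole px",proj("scene",[[*HOLE,.055],[*HOLE,.088]]),telemetry.current_opening(),telemetry.current_t())
E
python3 s6.py
```

```text
guard False [ 0.61798366 -0.14776728  0.11163182]
t 3.25 [ 0.62388285 -0.12544665  0.11105115]
stir t 15.549999999999999 fmax 3.769639232927387 [-1.36710343  1.55269102 -0.10524919]
hole px [[193.31403715 321.97083781]
 [190.34602139 312.74981783]] 0.013039265358103937 27.775
```

View pics/c6.png

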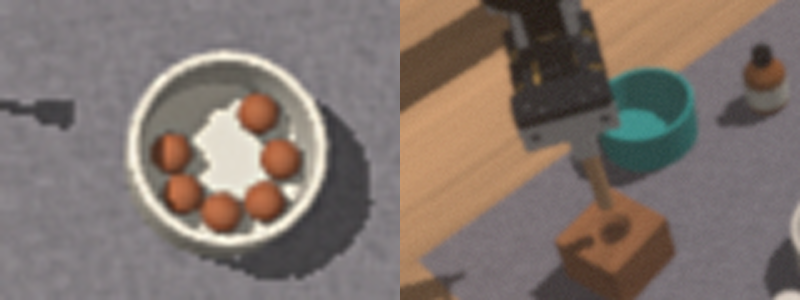

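The balls are all inside and bunched, but the dish slid about 13 mm towards -y. The top-view rim centre went from (367.8,210.3) to (373.1,211.1). Because of that shift, part of the stir ran close to the dish's middle. I have time to stir again around the measured centre. This time I'll enter through the ball-free gap at about 23°, so nothing gets wedged, and then nudge the dish back from outside with the stick.

```bash
cat > s7.py <<'E'
from h import *
rim=onz("top",(373.1,211.1),.05)[:2]; old=onz("top",(367.8,210.3),.05)[:2]
vision.snapshot("top"); 
m=[np.array(d["at"])[:2] for d in models.mark_of("bowl_floor","top") if np.hypot(*(np.array(d["at"])[:2]-rim))<.03]
print("rim",rim.round(4),"shift",(rim-old).round(4),"mark",m)
C=DISH+rim-old; print(C)
u=lambda th,R:[C[0]+R*np.cos(th),C[1]+R*np.sin(th)]
r.move_l([*C,.185],vel=.3)
t=telemetry.current_t(); print("guard",r.move_l([*C,.111],vel=.15,guard=6))
th0=np.deg2rad(23); r.move_l([*u(th0,.0265),.111],vel=.1)
F=[]
for i in range(1,30):
    th=th0+2*np.pi*i/9; r.move_l([*u(th,.0265),.111],vel=.11); F.append(np.linalg.norm(np.array(telemetry.current_wrist_force())[:2]))
p=u(th,.0265); print("stir t",telemetry.current_t()-t,np.round(F,1).tolist())
r.move_l([*p,.185],vel=.2)
r.move_l([C[0],C[1]-.085,.185],vel=.3)
im=vision.snapshot("top")
cv2.imwrite("pics/c7.png",cv2.resize(im[182:242,328:408],(400,300),interpolation=2)[:,:,::-1]); print(telemetry.current_t())
E
python3 s7.py
```

```text
rim [ 0.6155 -0.1615] shift [-0.0024 -0.0132] mark [array([ 0.6142, -0.1606])]
[ 0.61510412 -0.16072084]
guard False
stir t 10.241600000000002 [0.7, 0.6, 0.7, 1.3, 0.9, 2.5, 1.9, 0.8, 0.8, 1.0, 0.2, 1.0, 1.1, 0.7, 0.7, 0.8, 1.4, 1.0, 1.3, 1.2, 1.9, 3.0, 1.5, 0.5, 0.7, 0.7, 0.7, 0.6, 1.4]
40.0417
```

View pics/c7.png

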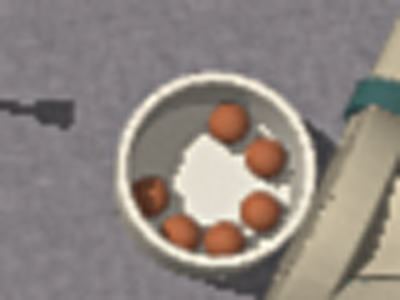

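All six balls are in and well shifted, and stirring forces stayed at 3 N or less. The rim centre is now at top-view (370.9,215.6), so the dish sits about 15 mm off its start. I'll nudge it back with the stick along the line to its original centre, then return the stick under guard.

```bash
cat > s8.py <<'E'
from h import *
now=onz("top",(370.9,215.6),.05)[:2]; old=onz("top",(367.8,210.3),.05)[:2]
s=old-now; L=np.hypot(*s); d=s/L; C=DISH-s; print("shift",s.round(4),"C",C.round(4))
a=C-d*.072; b=DISH-d*.057
r.move_l([*a,.19],vel=.3)
print("down",r.move_l([*a,.115],vel=.2,guard=8))
print("push",r.move_l([*b,.115],vel=.07,guard=15),telemetry.current_wrist_force())
r.move_l([*(b-d*.012),.115],vel=.15)
r.move_l([*(b-d*.012),.19],vel=.3); r.move_l([*STICK,.19],vel=.3)
sc=vision.snapshot("scene"); im=vision.snapshot("top")
g=r.move_l([*STICK,.117],vel=.1,guard=8); print("insert guard",g,telemetry.current_ee_pos(),telemetry.current_wrist_force())
o=np.hstack([cv2.resize(im[182:242,328:408],(400,300),interpolation=2),cv2.resize(sc[230:350,110:270],(400,300),interpolation=2)])
cv2.imwrite("pics/c8.png",o[:,:,::-1]); print(telemetry.current_t())
E
python3 s8.py
```

```text
shift [0.0138 0.0072] C [ 0.6037 -0.1547]
down False
push False [-0.79057459 -0.95130422 -0.80344719]
insert guard False [ 0.46249298 -0.30218687  0.11749635] [-0.95336519  0.16423981 -0.42764882]
43.9167
```

View pics/c8.png

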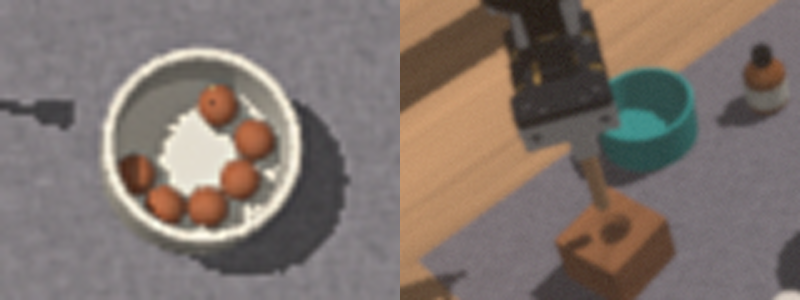

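The dish is back: its rim spans crop 102–301 by 47–242, against 102–300 by 48–242 at the start. The stick went into the hole without resistance. Next I'll release it, verify, and grasp the bar.

```bash
cat > s9.py <<'E'
from h import *
gripper_to(.06,20); r.move_l([*STICK,.215],vel=.2)
p,q=flap_pose(0)
r.move_to([p[0],p[1],p[2]+.07],q)
vision.snapshot("top"); vision.snapshot("scene")
for c in("top","scene"):
    for n in("stick_center","flap_handle","pointer_tip","flap_hinge"): print(c,n,[(np.round(d["at"],3).tolist(),round(d["score"],2)) for d in models.mark_of(n,c)][:2])
print("down",r.move_l(p,vel=.12,guard=8))
gripper_to(.002,40); print("open",telemetry.current_opening(),telemetry.current_wrist_force(),telemetry.current_ee_pos(),p,telemetry.current_t())
E
python3 s9.py
```

```text
top stick_center [([0.461, -0.305, 0.074], 0.56), ([0.607, -0.112, 0.018], 0.26)]
top flap_handle [([0.572, 0.119, 0.175], 0.71)]
top pointer_tip [([0.603, -0.169, 0.014], 0.63)]
top flap_hinge [([0.592, 0.307, 0.119], 0.74)]
scene stick_center [([0.701, 0.085, 0.266], 0.65), ([0.457, -0.306, 0.079], 0.5)]
scene flap_handle [([0.572, 0.119, 0.177], 0.82)]
scene pointer_tip [([0.704, 0.087, 0.271], 0.88)]
scene flap_hinge [([0.591, 0.318, 0.118], 0.59)]
down False
open 0.00901120071121713 [-0.18903759  0.25706452  0.26311667] [0.56959    0.11876355 0.18302508] [0.569554 0.118482 0.183   ] 49.1
```

```bash
cat > s10.py <<'E'
from h import *
for a in (.1,.2,.3,.4,.5,.58,.628):
    p,q=flap_pose(a); r.move_l(p,q,vel=.09)
    print(a,np.round(telemetry.current_wrist_force(),1),round(telemetry.current_opening(),4))
print(np.array(telemetry.current_ee_pos())-p,telemetry.current_t())
for c in("scene","top"):
    im=vision.snapshot(c); cv2.imwrite(f"pics/{c}10.png",im[:,:,::-1])
    print(c,[(np.round(d["at"],3).tolist(),round(d["score"],2)) for n in("pointer_tip","flap_handle","stick_center") for d in models.mark_of(n,c)[:1]])
i=cv2.imread("pics/scene10.png"); cv2.imwrite("pics/c10.png",cv2.resize(i[145:265,305:465],(800,600),interpolation=2))
# predicted: flap top face edge at x'=+.12 (top, 12mm over hinge) and pointer line
a=.628; f=-yb*np.cos(a)+zb*np.sin(a); n=zb*np.cos(a)+yb*np.sin(a)
P=[hinge+.12*xb+.22*f+.012*n,hinge+.12*xb+.012*n,hinge+.135*xb+.255*f,hinge+.135*xb]
print((proj("scene",P)-[305,145])*5)
E
python3 s10.py
```

```text
0.1 [ 1.  -0.6 -2.5] 0.0088
0.2 [-0.7 -0.6 -3.5] 0.0089
0.3 [-0.3  0.3 -2.9] 0.0088
0.4 [-0.5 -1.5 -3. ] 0.0089
0.5 [-0.  -1.7 -2.6] 0.0087
0.58 [-1.5 -0.7 -2.8] 0.0089
0.628 [-1.2 -1.1 -3.8] 0.0089
[-0.00010779 -0.00032112 -0.00037132] 51.5667
scene [([0.705, 0.086, 0.271], 0.88), ([0.58, 0.19, 0.28], 0.68), ([0.458, -0.304, 0.08], 0.65)]
top [([0.705, 0.092, 0.266], 0.9), ([0.578, 0.189, 0.281], 0.7), ([0.46, -0.305, 0.07], 0.43)]
[[463.86451706 261.93807903]
 [666.79399468 311.65296306]
 [438.81432881 293.55010178]
 [679.22234634 346.09811758]]
```

View pics/c10.png

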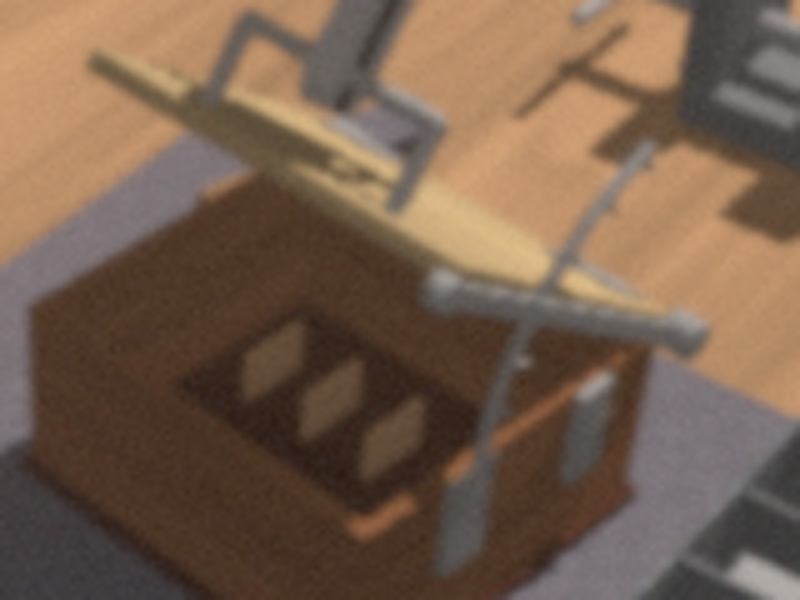

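The flap is held with its bar in the gripper and the box open. The index arm runs from its knob at about crop (440,290) to its pivot at (690,334), roughly parallel to the flap's side edge. I'll take one closer pair to compare the two angles precisely.

```bash
cat > s11.py <<'E'
from h import *
s=cv2.imread("pics/scene10.png"); t=cv2.imread("pics/top10.png")
O={"scene":(384,190),"top":(178,140)}
a_=cv2.resize(s[190:220,384:454],(770,330),interpolation=2); b_=cv2.resize(t[140:170,178:278],(800,240),interpolation=2)
cv2.imwrite("pics/c11.png",np.vstack([np.pad(a_,((0,0),(0,30),(0,0))),b_]))
for a in(.59,.628,.66):
    f=-yb*np.cos(a)+zb*np.sin(a); n=zb*np.cos(a)+yb*np.sin(a)
    P=[hinge+.135*xb+.255*f,hinge+.135*xb,hinge+.12*xb+.22*f+.012*n,hinge+.12*xb+.012*n]
    print(a,"scene",((proj("scene",P)-[384,190]+.5)*11).round().tolist(),"top",((proj("top",P)-[178,140]+.5)*8+[0,330]).round().tolist())
E
python3 s11.py
```

```text
0.59 scene [[79.0, 201.0], [631.0, 272.0], [137.0, 124.0], [603.0, 196.0]] top [[734.0, 451.0], [58.0, 527.0], [599.0, 502.0], [22.0, 564.0]]
0.628 scene [[102.0, 156.0], [631.0, 272.0], [157.0, 87.0], [603.0, 196.0]] top [[712.0, 440.0], [58.0, 527.0], [578.0, 493.0], [21.0, 564.0]]
0.66 scene [[122.0, 119.0], [631.0, 272.0], [175.0, 56.0], [604.0, 196.0]] top [[692.0, 431.0], [58.0, 527.0], [559.0, 486.0], [20.0, 564.0]]
```

View pics/c11.png

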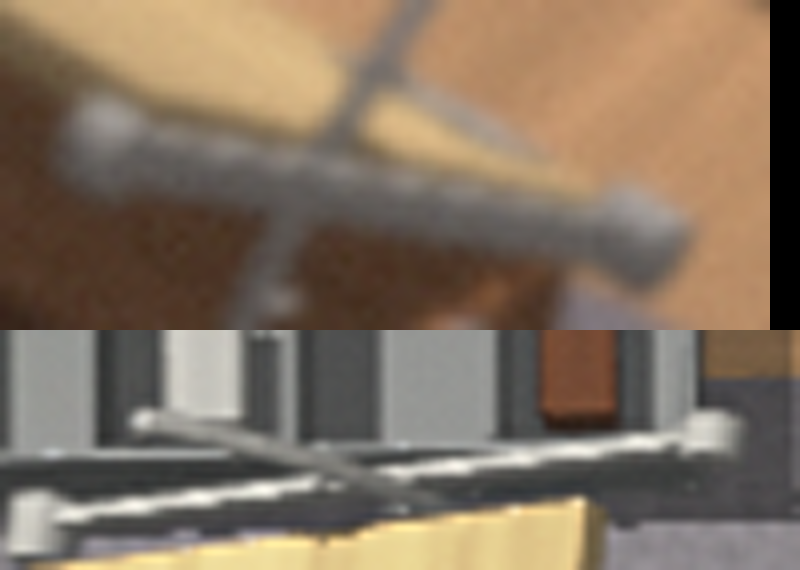

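```bash
cat > s12.py <<'E'
from h import *
S=lambda x,y:((x+.5)/11-.5+384,(y+.5)/11-.5+190); T=lambda x,y:((x+.5)/8-.5+178,(y-330+.5)/8-.5+140)
t,e1=tri(S(105,145),T(710,433)); p,e2=tri(S(643,238),T(38,524))
v=t-p; print(t.round(4),e1,p.round(4),e2,"len",np.linalg.norm(v),"a",np.arctan2(v[2],np.hypot(v[0],v[1])),"yaw of -v",-v[:2]/np.hypot(*v[:2]))
# fit of (pivot xyz, yaw, angle) with fixed length .255 to the 4 pixels, for 2 assumptions on pivot
from scipy.optimize import least_squares
ob=np.array([S(105,145),S(643,238),T(710,433),T(38,524)])
def res(u,zfix=None):
    P=u[:3].copy(); 
    if zfix: P[2]=zfix
    Y=np.array([np.sin(u[3]),np.cos(u[3]),0]); X=P+.255*(-Y*np.cos(u[4])+zb*np.sin(u[4]))
    return np.r_[proj("scene",[X,P])-ob[:2],proj("top",[X,P])-ob[2:]].ravel()
for zf in(None,.12,.126):
    s=least_squares(res,[*(hinge+.135*xb),.12,.62],args=(zf,)); print(zf,s.x.round(4),"rms px",np.sqrt((s.fun**2).mean()).round(2))
# known bar now, as a check on camera bias
print(telemetry.current_t(),(hinge+.135*xb).round(4))
E
python3 s12.py
```

```text
[0.7028 0.0907 0.2729] 0.00041899301814969837 [0.7267 0.3    0.1266] 0.00040434615136029483 len 0.2564970268387564 a 0.6068638477903359 yaw of -v [0.11320805 0.9935713 ]
None [0.7266 0.2994 0.1275 0.1139 0.6046] rms px 0.13
0.12 [ 0.7269  0.3004 -2.9242  0.1169  0.6185] rms px 1.04
0.126 [0.7267 0.2996 3.1641 0.1145 0.6074] rms px 0.24
51.9667 [0.7275 0.2954 0.12  ]
```

The estimates for the index arm are:

| Method | Angle (rad) |
|---|---|
| Networks' tip marks | about 0.62–0.63 |
| Triangulated tip against hinge | about 0.625–0.64 |
| Tip relative to pivot | 0.606 |

The mean is about 0.62. The flap is at 0.628 by kinematics, and about 0.61–0.625 in the pictures. I'll trim to 0.621, check that it holds steady, and hand in.

```bash
cat > s13.py <<'E'
from h import *
p,q=flap_pose(.621); r.move_l(p,q,vel=.02); r.hold(.6)
print(np.array(telemetry.current_ee_pos())-p,telemetry.current_wrist_force(),telemetry.current_opening(),np.abs(telemetry.current_dq()).max())
for c in("scene","top"):
    vision.snapshot(c)
    for n in("flap_handle","pointer_tip","stick_center","bowl_floor"): print(c,n,[(np.round(d["at"],3).tolist(),round(d["score"],2)) for d in models.mark_of(n,c)][:4])
print(telemetry.current_t()); r.sign_off()
E
python3 s13.py
```

```text
[-6.23725248e-05  9.34429877e-05 -5.26495487e-05] [-1.55342371e+00  1.01608903e-03 -3.60597056e+00] 0.008980578423248895 0.0020694425500333313
scene flap_handle [([0.578, 0.188, 0.282], 0.61)]
scene pointer_tip [([0.698, 0.089, 0.268], 0.75)]
scene stick_center [([0.458, -0.304, 0.077], 0.5)]
scene bowl_floor [([0.763, -0.18, 0.003], 0.91), ([0.617, -0.143, 0.006], 0.87), ([0.578, -0.419, 0.007], 0.86), ([0.354, -0.183, 0.006], 0.64)]
top flap_handle [([0.58, 0.186, 0.278], 0.88)]
top pointer_tip [([0.702, 0.093, 0.269], 0.61)]
top stick_center [([0.42, -0.076, 0.001], 0.48), ([0.462, -0.306, 0.073], 0.4)]
top bowl_floor [([0.765, -0.178, 0.008], 0.81), ([0.618, -0.148, 0.005], 0.8), ([0.36, -0.18, 0.005], 0.68), ([0.577, -0.423, 0.006], 0.64)]
53.3167
the job is handed in; nothing more can be done
```

The job is handed in at about 53 s. I stirred the balls, put the stick back in its stand, and raised the flap to about 0.62 rad. The gripper is still holding it there by the bar.

- **Stirring:** I stirred twice, about 4.8 turns and then 3.2 turns. The first round pushed the dish about 13 mm and so ran off-centre, which is why I repeated it. After the second round the dish was about 15 mm off its start, so I pushed it back from outside with the stick. Its rim then matched the starting picture to within about 1 mm. All six balls are in the dish and clearly moved as a group, but I couldn't track each ball separately.
- **Stick:** It went back into the hole without resistance. The last marks put its middle at 73–77 mm up (77 mm expected), so it is standing in the stand.
- **Flap:** The arm was still at the last check, with about 4 N on the wrist and the bar firmly pinched.
- **Index arm:** I did not touch it. My measurements of its angle disagreed somewhat: most gave 0.62–0.64 rad, and one gave 0.606. I set the flap to 0.621, so the alignment is good to about 0.015–0.02 rad.

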